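# Pack up the finds case

## Robot

A 6-joint arm with a two-finger parallel gripper is mounted at the origin on a cart in front of the work surface, level with it; the furniture and walls round the work are solid. World frame = base frame: x ahead of the robot, y to its left, z up, the work surface at z = 0. Lengths are in m, angles in rad, forces in N, time in s.
With the tool pointing down it reaches from about 0.35 to 0.775 m from the base axis. Payload 7.3 kg.
Tool frame: the origin (TCP) lies at the very end of the fingers, on their centre line; the grasp point (between the pads) lies 19 mm behind it; z points along the fingers, x is the direction in which the jaws open and shut, and the axes are right-handed (so a half turn about z gives the same grasp; the last joint's range is limited). The gripper opens to 92 mm and grips with 3 to 60 N. Pads are 19 mm wide; open, the fingers measure 130 mm over their backs; the gripper's body (75 mm by 190 mm) begins 47 mm behind the grasp point.
Start: joints at [0.985, 0.342, 1.524, -0, 1.275, -0.146], TCP at [0.224, 0.475, 0.227] pointing down, gripper open.
Joint ranges: [-2.53, 2.53], [-0.77, 2.02], [0.04, 2.7], [-1, 4.14], [0.28, 2.66], [-3.11, 3.11]. Speed limits (rad/s): [2.57, 2.57, 3.14, 3.14, 3.14, 3.14].

## Interface

Orientations are given as [roll, pitch, yaw] about the fixed x, y, z axes, in that order (R = Rz(yaw) Ry(pitch) Rx(roll)).
In Python, from cell import observe, read_camera, camera_params, hand_in gives the robot as it stands.
- The arm moves only by the tool apply_moves, never from a script. Its argument "increments" is a list of rows, each an object with "grip": the opening, from 0 (shut) to 1 (fully open); "linear": the shift along the world's x, y, z in mm, a list of three; "turn": the turn, a rotation vector about the world's x, y, z in units of 6 degrees (1.0 is 6 degrees), a list of three. A call has 1 to 10 rows; each row is the pose to reach, as a shift and turn from the pose commanded when the call began; what a row does not reach only later rows make up. A row lasts 1/10 s, in which the tool goes at most 50 mm and 8.59 degrees, less where a joint would pass 70% of its speed; a pose out of reach is approached as far as the arm can. A call with a gripper value outside its range is refused whole. The fingers move at their own pace and stop on an object; "grip_force" is the grip in N (left out, the last holds). Time passes only in rows, so rows that repeat a pose let the fingers close. It gives the time, the measured TCP pose, the force and the opening at its end, in the units of the state.
- observe(): the state, without advancing time (a new reading comes with each control period).
- read_camera(name): name is "scene" or "top" or "wrist"; returns the picture (400x640x3 uint8, red, green, blue); there is no depth.
- camera_params(name): a dict with "camera_matrix" (3x3 intrinsics, pixels), "world_to_cam" (4x4, takes a point from world to camera coordinates); the wrist camera has in their place "hand_eye" (4x4, takes a point from camera to tool coordinates, whose origin is the TCP and whose axes are the tool frame's). Camera axes: x right, y up, looking along -z (the intrinsics and any distortion apply to the point x, -y, -z); pixel columns grow to the right and rows downward; lengths in m; the calibration is good to about 2 mm. A picture is of the moment at which its call begins: read the wrist's pose just before it. camera_params takes no time and is no camera call.
- hand_in(): hands the job in, once; it reports no verdict.
The state is a dict: "time": time; "qpos": joint angles; "qvel": joint speeds; "joint_efforts": joint torques, N m; "tool_pos": TCP position; "tool_rot": TCP orientation; "contact_force": force on the tool from outside, world axes, zero at the start; "torque": the same for the moment, N m; "opening": finger opening in m.
Only numpy, scipy, OpenCV 4.12 (cv2) and the standard library are available. Lean on these libraries where they do the work, as an engineer would, in place of code of your own. Each camera call takes 0.05 s, during which the arm holds its last target.

## Task

The finds are back in the grey transport case, so close it up: pushing with the fingertips only and gripping nothing, first fold the upright retainer flap all the way down over them, then swing the lid shut over it and press its front edge down until both snap latches have caught and the lid sits flush. Do not slam the lid, pick nothing up, and leave the finds in their nests and the things around the case where they are.

Things in the scene. Friction and masses are not known exactly. Their poses are not given: they have to be found in the camera images.
- case: grey hard-shell transport case, fixed to the desk, base 200 mm deep (its x) x 260 mm wide (its y) x 65 mm high. Origin: centre of its underside. Its x axis points level from the front side (carrying handle and two snap latches; handle and latches stand up to 32 mm out) to the rear side with the lid's hinges. Inside is a dark foam bed, top at 46 mm, with nests 20 mm deep. It stands with its front turned more or less to the robot's right.
- lid (a joint): angle of the lid about the rear edge: 0 = shut and flush, 1.57 = standing upright, at most 1.85 (leaning back). Stiff hinge: it stays where it is left, up to about 0.4 N m to turn. At about 0.05 the two snap latches on the front meet; 6 to 10 N down near the front edge drives it past them and it then snaps to below 0.005 and stays. It comes to a firm stop at 0.
- flap (a joint): angle of the retainer flap about its hinge along the front wall: 0 = folded down flat over the finds, 1.57 = upright, at most 1.75 (leaning out to the front). Stiff hinge: it stays where it is left, about 0.08 N m to turn; no catch. It comes to a firm stop at 0. While it stands up the lid jams on it.
- lid_hinge (a point): point on the lid's hinge axis, mid width, at the rear upper edge of the base, 65 mm above the desk; the axis runs along the case's y. The lid is a shell 200 mm long from this axis to its front edge, 260 mm wide; from its open underside (in the hinge plane) to its outer face it is 28.5 mm deep, and filled with a dark foam liner that the fingers leave alone.
- lid_edge (a point): point on the lid's flat outer face (low ribs of 1 mm) (upper face when shut), mid width, 180 mm from the hinge axis, 20 mm short of the front edge; it moves with the lid. With the lid upright it faces away from the flap.
- flap_hinge (a point): point on the flap's hinge axis, mid width, inside the front wall, 60.5 mm above the desk; the axis runs along the case's y. The flap is a bare aluminium panel, 216 mm wide, reaching 117.5 mm from this axis, 3 mm thick, wholly covered on the side that turns down by a 10 mm dark foam pad, which the fingers leave alone; a low lip, 2 mm high, runs along its free edge.
- flap_edge (a point): point on the bare outer face (upper face when folded down) of the flap, mid width, 105 mm from its hinge axis; it moves with the flap. With the flap upright this face looks to the front, away from the lid.
- sherd_1: reddish pottery sherd 47x61x16 mm, loose in a foam nest under the flap; origin at the centre of its underside
- sherd_2: brown pottery sherd 39x54x14 mm, loose in the middle nest; origin at the centre of its underside
- flint_flake: dark flint flake 27x44x14 mm, loose in the third nest; origin at the centre of its underside
- scale_bar: chequered photo scale bar 22x200x8 mm, loose in the long trough at the rear of the foam; origin at the centre of its underside
- brush: bystander: wooden brush 31x201x16 mm lying on the desk left of the case; origin at the centre of its underside
- loupe: bystander: black loupe, 42 mm across and 36 mm high, standing on the desk left of the case; origin at the centre of its underside
- powder_jar: bystander: white jar with a red lid, 57 mm across and 68 mm high, standing on the desk beyond the case; origin at the centre of its underside
Things that resemble listed ones, but are neither listed nor needed, are in the scene too. There is more than one size of the sherd_1; the job needs the smaller.

How it is judged:
By the outcome, as a careful person would: the job done as asked, in the order asked, and still so for the second after the job is handed in, with the robot touching nothing.
It also fails if it takes over 54 s, if anything falls off the work surface, if the arm or the gripper's body presses on something with over 40 N, if the wrist force passes 120 N, or if a joint passes its speed limit or range.

## Working session

There is one attempt and no reset: what is moved stays moved. The work goes in short steps, Python scripts to look and compute and a tool call to move; the robot and the scene stay as the last step left them, time stands still between calls to the robot, and variables do not carry over. Pictures are saved under pics/ and viewed, and the job is handed in when it is done.

Besides the shell and the picture viewer there is one more tool, called as name(argument=value, ...) on one line, values as JSON. apply_moves: Moves the arm, as the interface text tells. Its arguments: {"type":"object","properties":{"increments":{"type":"array","items":{"type":"object","properties":{"grip":{"type":"number"},"linear":{"type":"array","items":{"type":"number"}},"turn":{"type":"array","items":{"type":"number"}}}}},"grip_force":{"type":"number"}},"required":["increments"]}

```bash
ls; mkdir -p pics; python3 - <<'E'
from cell import *
import cv2
print(observe())
for n in ["scene","top","wrist"]:
    print(n,camera_params(n))
    cv2.imwrite(f"pics/{n}0.png",read_camera(n)[:,:,::-1])
E
```

```text
pics
{'time': 0.0, 'qpos': array([ 9.84991079e-01,  3.42709268e-01,  1.52501148e+00,  2.56449709e-05,
        1.27541450e+00, -1.46007313e-01]), 'qvel': array([ 7.47532608e-04,  4.45745234e-04, -8.31904628e-05, -8.23286098e-04,
       -1.16640086e-03, -4.08676835e-04]), 'joint_efforts': array([-7.75753870e-04, -4.31237733e+01, -2.44214952e+01,  7.16699171e-02,
        5.59849106e-02, -1.13953890e-04]), 'tool_pos': array([0.22326995, 0.47470664, 0.22605389]), 'tool_rot': array([-3.14134396e+00,  1.52261582e-03,  1.13099110e+00]), 'contact_force': array([-0.00907048,  0.57025174,  0.77198495]), 'torque': array([0.00164826, 0.01963001, 0.01728994]), 'opening': 0.0921543345087301}
scene {'camera_matrix': array([[460.01470138,   0.        , 321.76293777],
       [  0.        , 460.01470138, 193.66226253],
       [  0.        ,   0.        ,   1.        ]]), 'world_to_cam': array([[ 0.87794533,  0.4786633 ,  0.00966676, -0.51136662],
       [-0.427776  ,  0.77522311,  0.46479762,  0.18846241],
       [ 0.21498766, -0.41220211,  0.88536418, -1.30391654],
       [ 0.        ,  0.        ,  0
[... 298 characters left out ...]
21,  0.01008772,  0.12319498, -0.60687174],
       [-0.12331315,  0.0120753 ,  0.99229434, -1.22352939],
       [ 0.        ,  0.        ,  0.        ,  1.        ]])}
wrist {'camera_matrix': array([[305.82256097,   0.        , 321.52217807],
       [  0.        , 305.82256097, 198.70693995],
       [  0.        ,   0.        ,   1.        ]]), 'hand_eye': array([[ 9.99999967e-01, -1.99917302e-04, -1.62765695e-04,
         1.91156005e-04],
       [-2.33819264e-04, -9.69258262e-01, -2.46045456e-01,
        -6.60029627e-02],
       [-1.08573251e-04,  2.46045486e-01, -9.69258277e-01,
        -1.57375224e-01],
       [ 0.00000000e+00,  0.00000000e+00,  0.00000000e+00,
         1.00000000e+00]])}
```

View pics/scene0.png

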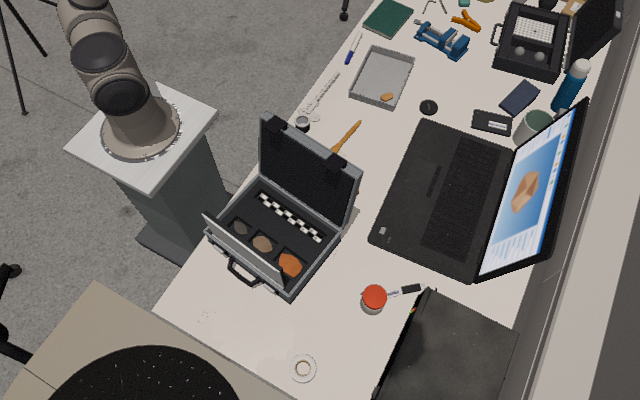

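View pics/top0.png

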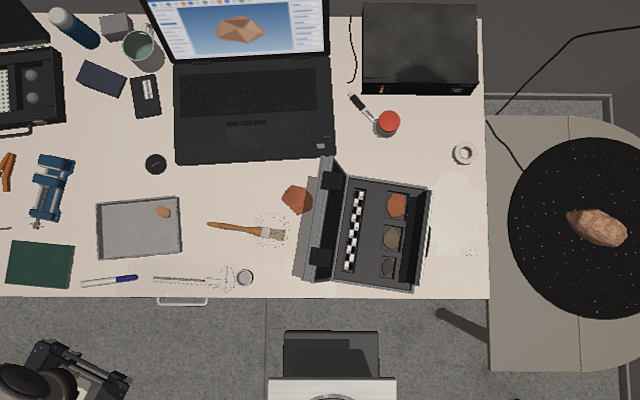

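View pics/wrist0.png

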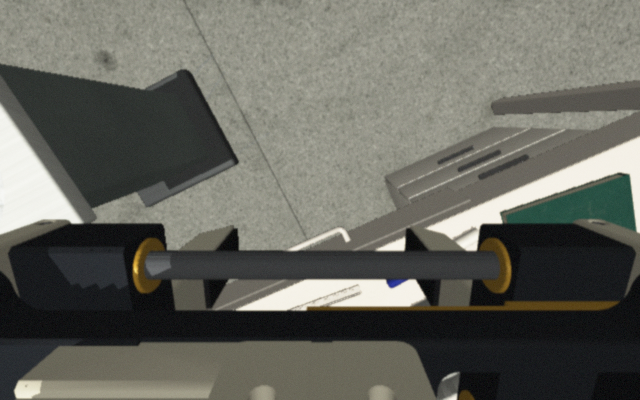

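The pictures show the case with its lid upright, at top ≈ (310–430, 160–290): front and flap to the right, hinge to the left. In the scene view the flap is at (205–285, 215–285) and the lid at (260–360, 115–225). Sherd_1 candidates in top view: (397,205) in a nest, and the bigger (297,200) on the desk, the decoy. I'll enlarge to pick corners.

```bash
python3 - <<'E'
import cv2
a=cv2.imread("pics/top0.png")[145:305,275:455]; cv2.imwrite("pics/topc.png",cv2.resize(a,None,fx=3.7,fy=3.7,interpolation=cv2.INTER_CUBIC))
a=cv2.imread("pics/scene0.png")[105:305,195:370]; cv2.imwrite("pics/scenec.png",cv2.resize(a,None,fx=3,fy=3,interpolation=cv2.INTER_CUBIC))
E
```

```text
(no output)
```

View pics/topc.png

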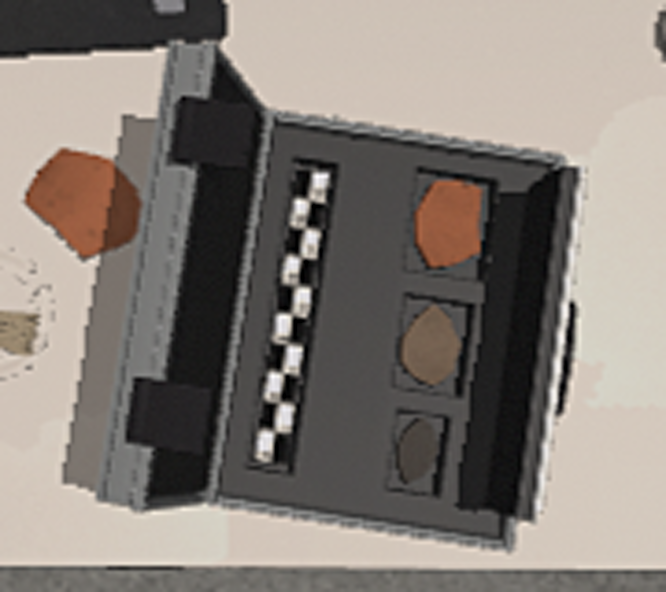

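View pics/scenec.png

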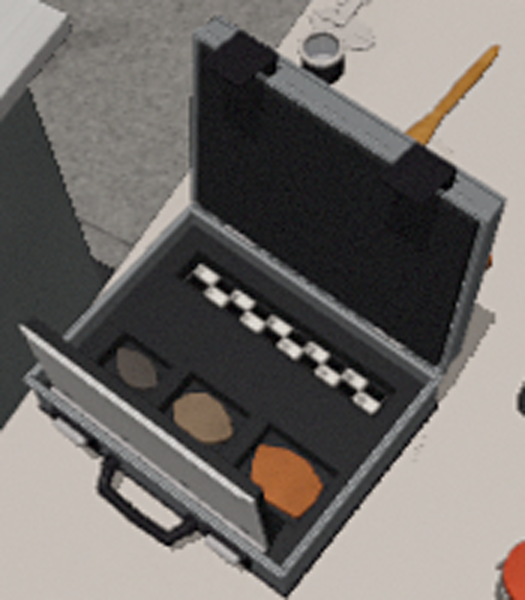

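```bash
cat > h.py <<'E'
import numpy as np, cv2
from scipy.optimize import least_squares
from cell import *
P={n:camera_params(n) for n in("scene","top")}
def proj(n,X):
    X=np.atleast_2d(X);T=P[n]["world_to_cam"];c=X@T[:3,:3].T+T[:3,3]
    K=P[n]["camera_matrix"];return np.c_[K[0,2]+K[0,0]*c[:,0]/-c[:,2],K[1,2]+K[1,1]*-c[:,1]/-c[:,2]]
def c2w(p,X):
    c,s=np.cos(p[2]),np.sin(p[2]);X=np.atleast_2d(X)
    return np.c_[p[0]+c*X[:,0]-s*X[:,1],p[1]+s*X[:,0]+c*X[:,1],X[:,2]]
def lid(th,r,y,d): return [.1-r*np.cos(th)+d*np.sin(th),y,.065+r*np.sin(th)+d*np.cos(th)]
def flap(ph,r,y,d,xh): return [xh+r*np.cos(ph)-d*np.sin(ph),y,.0605+r*np.sin(ph)+d*np.cos(ph)]
E
python3 - <<'E'
from h import *
t=lambda u,v:("top",275+u/3.7,145+v/3.7)
s=lambda u,v:("scene",195+u/3,105+v/3)
B=[(t(215,500),.1,.13),(t(510,548),-.1,.13),(t(577,160),-.1,-.13),(t(272,110),.1,-.13),(s(192,210),.1,.13),(s(440,370),.1,-.13),(s(30,380),-.1,.13),(s(284,572),-.1,-.13)]
L=[(t(215,45),-.13,0),(t(170,42),-.13,.0285),(t(140,508),.13,0),(t(98,500),.13,.0285),(s(195,40),.13,0),(s(215,17),.13,.0285),(s(505,198),-.13,.0285),(s(487,225),-.13,0)]
F=[(t(577,168),-.108),(t(535,520),.108),(s(22,325),.108),(s(255,515),-.108)]
def res(p,full=False):
    X=[];o=[]
    for q,x,y in B: X.append([x,y,.065]);o.append(q)
    for q,y,d in L: X.append(lid(p[3],.2,y,d));o.append(q)
    for q,y in F: X.append(flap(p[4],.1175,y,0,-.09));o.append(q)
    W=c2w(p,X)
    return np.array([proj(a,w)[0]-[u,v] for w,(a,u,v) in zip(W,o)])
r=least_squares(lambda p:res(p).ravel(),[.5,-.05,1.4,1.6,1.6],loss="soft_l1")
print(r.x);print(res(r.x).round(1))
p=r.x
for n,X in dict(hinge=[.1,0,.065],lid_edge=lid(p[3],.18,0,.0285),lidF=lid(p[3],.2,0,0),flapedge=flap(p[4],.105,0,0,-.09),fh=[-.09,0,.0605]).items(): print(n,c2w(p,X)[0].round(4))
E
```

```text
[ 0.5090839  -0.1147955   1.42806957  1.75298794  1.57102774]
[[-1.6 -0.7]
 [ 1.  -1. ]
 [-3.3 -2. ]
 [-1.  -0.7]
 [-1.7 -1.9]
 [-0.8  1.9]
 [-2.9 -0.2]
 [-1.6  1.2]
 [ 0.7 -1. ]
 [-0.4 -1.8]
 [ 1.6 -1. ]
 [-0.7 -1. ]
 [-2.2 -2.2]
 [-0.4 -1.3]
 [ 0.  -0.5]
 [-1.6 -1.2]
 [ 0.9 -2.2]
 [-0.3 -0.5]
 [-1.1 -0.3]
 [-0.5 -5.1]]
hinge [ 0.5233 -0.0158  0.065 ]
lid_edge [0.5319 0.0442 0.2369]
lidF [0.5285 0.0201 0.2617]
flapedge [ 0.4963 -0.2039  0.1655]
fh [ 0.4963 -0.2039  0.0605]
```

```bash
cat > ov.py <<'E'
from h import *
def overlay(p,src,out,boxes=((275,145,180,160),(195,105,175,200))):
    ims=[]
    for n,(x0,y0,w,h),k in zip(("top","scene"),boxes,(4,4)):
        a=src[n][y0:y0+h,x0:x0+w].copy();a=cv2.resize(a,None,fx=k,fy=k,interpolation=cv2.INTER_CUBIC)
        def poly(X,c):
            q=(proj(n,c2w(p,X))-[x0,y0]+.5)*k-.5
            cv2.polylines(a,[np.round(q*8).astype(int)],True,c,1,cv2.LINE_AA,3)
        for z in(0,.065): poly([[.1,.13,z],[-.1,.13,z],[-.1,-.13,z],[.1,-.13,z]],(0,255,0))
        for d in(0,.0285): poly([lid(p[3],r,y,d) for r,y in((0,.13),(.2,.13),(.2,-.13),(0,-.13))],(0,0,255))
        poly([flap(p[4],r,y,0,-.09) for r,y in((0,.108),(.1175,.108),(.1175,-.108),(0,-.108))],(255,0,255))
        cv2.imwrite(f"pics/{out}_{n}.png",a if a.shape[0]<=600 else cv2.resize(a,None,fx=600/a.shape[0],fy=600/a.shape[0]))
E
python3 -c "
from ov import *
overlay([0.5090839,-0.1147955,1.42806957,1.75298794,1.57102774],{n:cv2.imread(f'pics/{n}0.png') for n in('top','scene')},'ov0')"
```

```text
(no output)
```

View pics/ov0_top.png

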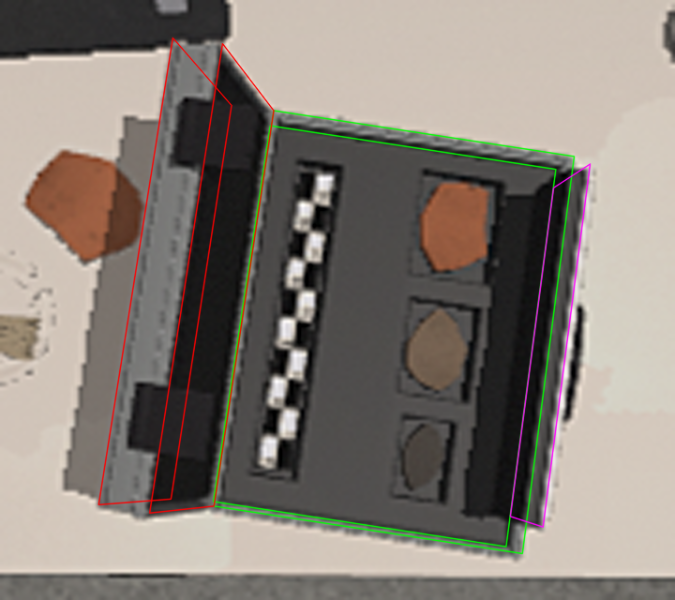

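View pics/ov0_scene.png

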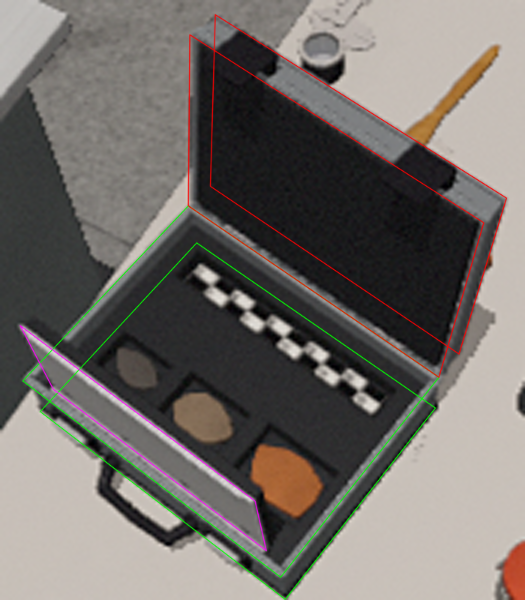

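The overlay matches to about 2–3 px. The case is at (0.509, −0.115) with yaw 1.428, the lid at about 1.75 rad (top at z≈0.265) and the flap at about 1.57. Plan: keep the tool vertical with the fingers shut and the jaw axis along the hinges (yaw ≈ −0.143), and pass over the lid to the front side.

apply_moves(increments=[{"grip": 0,"linear": [20,-10,40],"turn": [0,0,-1.2]},{"grip": 0,"linear": [45,-40,75],"turn": [0,0,-2.4]},{"grip": 0,"linear": [75,-75,95],"turn": [0,0,-3.6]},{"grip": 0,"linear": [105,-113,105],"turn": [0,0,-4.8]},{"grip": 0,"linear": [135,-152,113],"turn": [0,0,-6]},{"grip": 0,"linear": [163,-192,120],"turn": [0,0,-7.2]},{"grip": 0,"linear": [188,-234,120],"turn": [0,0,-8.4]},{"grip": 0,"linear": [208,-278,120],"turn": [0,0,-9.6]},{"grip": 0,"linear": [225,-323,120],"turn": [0,0,-10.8]},{"grip": 0,"linear": [240,-368,120],"turn": [0,0,-12.2]}])

```text
time: 1.15
tool_pos: [0.4639, 0.1051, 0.3465]
tool_rot: [3.142, 0.0, -0.152]
contact_force: [0.2, 0.6, 0.1]
opening: 0.0164
```

apply_moves(increments=[{"grip": 0,"linear": [4,-45,0],"turn": [0,0,0.1]},{"grip": 0,"linear": [8,-92,0],"turn": [0,0,0.1]},{"grip": 0,"linear": [12,-140,0],"turn": [0,0,0.1]},{"grip": 0,"linear": [15,-188,0],"turn": [0,0,0.1]},{"grip": 0,"linear": [18,-236,0],"turn": [0,0,0.1]},{"grip": 0,"linear": [21,-284,0],"turn": [0,0,0.1]},{"grip": 0,"linear": [23,-330,0],"turn": [0,0,0.1]},{"grip": 0,"linear": [24,-365,0],"turn": [0,0,0.1]},{"grip": 0,"linear": [24,-380,0],"turn": [0,0,0.1]},{"grip": 0,"linear": [24,-380,0],"turn": [0,0,0.1]}])

```text
time: 2.15
tool_pos: [0.4872, -0.2742, 0.3458]
tool_rot: [-3.141, 0.001, -0.139]
contact_force: [-0.6, 0.8, -0.4]
opening: 0.0006
```

apply_moves(increments=[{"grip": 0,"linear": [0,0,-30],"turn": [0,0,0]},{"grip": 0,"linear": [0,0,-70],"turn": [0,0,0]},{"grip": 0,"linear": [0,0,-110],"turn": [0,0,0]},{"grip": 0,"linear": [0,0,-150],"turn": [0,0,0]},{"grip": 0,"linear": [0,0,-180],"turn": [0,0,0]},{"grip": 0,"linear": [0,0,-192],"turn": [0,0,0]},{"grip": 0,"linear": [0,0,-192],"turn": [0,0,0]}])

```text
time: 2.85
tool_pos: [0.4873, -0.2712, 0.1539]
tool_rot: [-3.14, 0.002, -0.135]
contact_force: [-0.8, -0.1, 0.5]
opening: 0.0004
```

```bash
cat > look.py <<'E'
import sys
from cell import *
import cv2,numpy as np
n=sys.argv[1]
o=observe();print({k:np.round(o[k],4) for k in("time","tool_pos","tool_rot","contact_force","opening")})
T=read_camera("top")[:,:,::-1][145:305,275:455];S=read_camera("scene")[:,:,::-1][95:305,180:380]
T=cv2.resize(T,(450,400),interpolation=cv2.INTER_CUBIC);S=cv2.resize(S,None,fx=400/210,fy=400/210,interpolation=cv2.INTER_CUBIC)
a=np.hstack([T,S]);cv2.imwrite(f"pics/{n}.png",cv2.resize(a,(800,int(a.shape[0]*800/a.shape[1]))))
E
python3 look.py l1
```

```text
{'time': np.float64(2.85), 'tool_pos': array([ 0.4873, -0.2712,  0.1539]), 'tool_rot': array([-3.140e+00,  2.200e-03, -1.347e-01]), 'contact_force': array([-0.819 , -0.0527,  0.5003]), 'opening': np.float64(0.0004)}
```

View pics/l1.png

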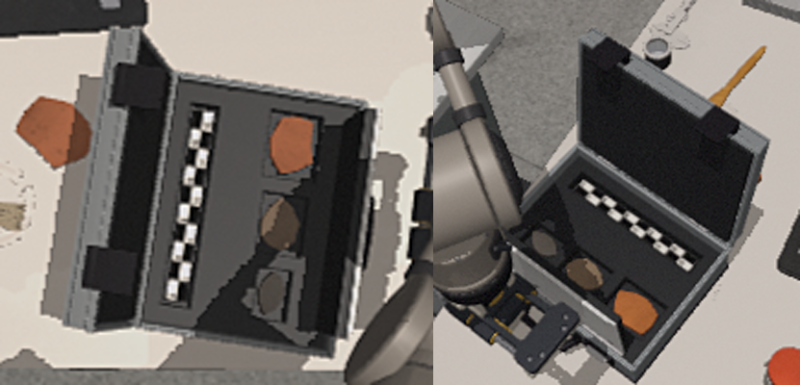

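apply_moves(increments=[{"grip": 0,"linear": [3,20,0],"turn": [0,0,0]},{"grip": 0,"linear": [5,38,0],"turn": [0,0,0]},{"grip": 0,"linear": [7,51,0],"turn": [0,0,0]},{"grip": 0,"linear": [8.5,59,0],"turn": [0,0,0]},{"grip": 0,"linear": [9.5,66,0],"turn": [0,0,0]},{"grip": 0,"linear": [10.5,74,-1],"turn": [0,0,0]},{"grip": 0,"linear": [12,82,-3],"turn": [0,0,0]},{"grip": 0,"linear": [13,90,-5],"turn": [0,0,0]},{"grip": 0,"linear": [14,97,-8],"turn": [0,0,0]},{"grip": 0,"linear": [15,104,-12],"turn": [0,0,0]}])

```text
time: 3.95
tool_pos: [0.5026, -0.1684, 0.1424]
tool_rot: [-3.142, -0.0, -0.136]
contact_force: [-0.2, -0.8, 0.6]
opening: 0.0007
```

```bash
python3 look.py l2
```

```text
{'time': np.float64(3.95), 'tool_pos': array([ 0.5026, -0.1684,  0.1424]), 'tool_rot': array([-3.1415e+00, -1.0000e-04, -1.3620e-01]), 'contact_force': array([-0.1682, -0.8049,  0.5693]), 'opening': np.float64(0.0007)}
```

View pics/l2.png

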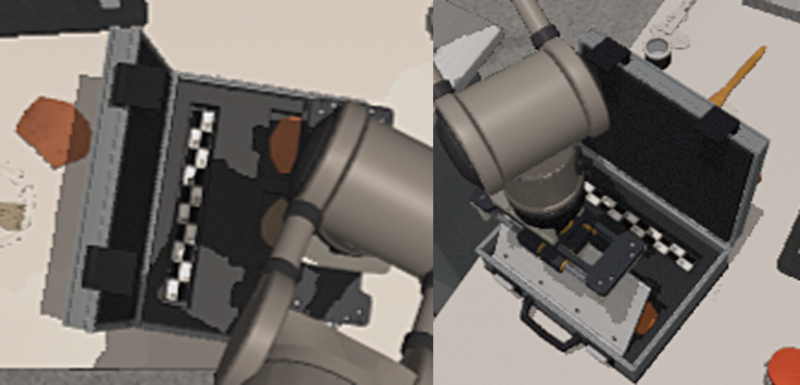

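The flap is turning with the fingers, now at about 60°. I'll continue along the arc.

apply_moves(increments=[{"grip": 0,"linear": [1,7,-4.5],"turn": [0,0,0]},{"grip": 0,"linear": [2,13.5,-9.5],"turn": [0,0,0]},{"grip": 0,"linear": [3,19.5,-15],"turn": [0,0,0]},{"grip": 0,"linear": [3.5,25,-21],"turn": [0,0,0]},{"grip": 0,"linear": [4,30,-28],"turn": [0,0,0]},{"grip": 0,"linear": [5,34,-35],"turn": [0,0,0]},{"grip": 0,"linear": [5.5,38,-42],"turn": [0,0,0]},{"grip": 0,"linear": [6,41,-49.5],"turn": [0,0,0]},{"grip": 0,"linear": [6,43,-57],"turn": [0,0,0]},{"grip": 0,"linear": [6,45,-65],"turn": [0,0,0]}])

```text
time: 5.05
tool_pos: [0.5086, -0.1238, 0.0771]
tool_rot: [3.142, -0.0, -0.136]
contact_force: [-0.5, 0.2, 1.2]
opening: 0.0005
```

apply_moves(increments=[{"grip": 0,"linear": [0,0,-4],"turn": [0,0,0]},{"grip": 0,"linear": [0,0,-7],"turn": [0,0,0]},{"grip": 0,"linear": [0,0,-10],"turn": [0,0,0]}])

```text
time: 5.35
tool_pos: [0.5085, -0.1241, 0.0676]
tool_rot: [3.142, -0.0, -0.136]
contact_force: [-0.0, 0.3, -0.6]
opening: 0.0003
```

apply_moves(increments=[{"grip": 0,"linear": [0,0,-2],"turn": [0,0,0]},{"grip": 0,"linear": [0,0,-4],"turn": [0,0,0]},{"grip": 0,"linear": [0,0,-4],"turn": [0,0,0]}])

```text
time: 5.65
tool_pos: [0.5085, -0.124, 0.0636]
tool_rot: [3.142, 0.0, -0.136]
contact_force: [-0.3, -0.3, -0.0]
opening: 0.0005
```

apply_moves(increments=[{"grip": 0,"linear": [0,0,-1],"turn": [0,0,0]},{"grip": 0,"linear": [0,0,-2],"turn": [0,0,0]},{"grip": 0,"linear": [0,0,-2],"turn": [0,0,0]}])

```text
time: 5.95
tool_pos: [0.5085, -0.124, 0.0617]
tool_rot: [3.142, -0.0, -0.136]
contact_force: [-1.1, -0.1, -0.8]
opening: 0.0007
```

apply_moves(increments=[{"grip": 0,"linear": [0,0,-1],"turn": [0,0,0]},{"grip": 0,"linear": [0,0,-2],"turn": [0,0,0]},{"grip": 0,"linear": [0,0,-2],"turn": [0,0,0]}])

```text
time: 6.25
tool_pos: [0.5086, -0.124, 0.0598]
tool_rot: [3.141, -0.0, -0.136]
contact_force: [0.6, -0.4, -0.7]
opening: 0.0003
```

```bash
python3 look.py l3
```

```text
{'time': np.float64(6.25), 'tool_pos': array([ 0.5086, -0.124 ,  0.0598]), 'tool_rot': array([ 3.1415e+00, -3.0000e-04, -1.3610e-01]), 'contact_force': array([ 0.5805, -0.3993, -0.7247]), 'opening': np.float64(0.0003)}
```

View pics/l3.png

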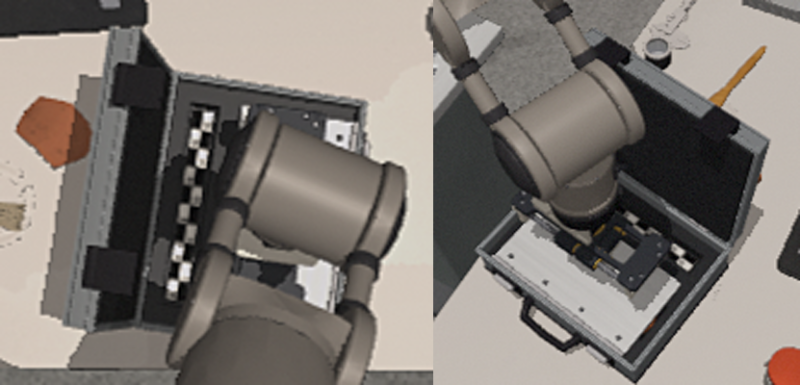

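apply_moves(increments=[{"grip": 0,"linear": [0,0,-1],"turn": [0,0,0]},{"grip": 0,"linear": [0,0,-2],"turn": [0,0,0]},{"grip": 0,"linear": [0,0,-2],"turn": [0,0,0]}])

```text
time: 6.65
tool_pos: [0.5087, -0.124, 0.0594]
tool_rot: [3.141, -0.001, -0.136]
contact_force: [-3.9, 1.3, 16.0]
opening: 0.0001
```

16 N at z = 0.0594, so the flap is at its firm stop. I'll lift off and look.

apply_moves(increments=[{"grip": 0,"linear": [0,0,10],"turn": [0,0,0]},{"grip": 0,"linear": [-2,-15,50],"turn": [0,0,0]},{"grip": 0,"linear": [-4,-30,95],"turn": [0,0,0]},{"grip": 0,"linear": [-4,-30,140],"turn": [0,0,0]},{"grip": 0,"linear": [-4,-30,185],"turn": [0,0,0]},{"grip": 0,"linear": [-4,-30,230],"turn": [0,0,0]},{"grip": 0,"linear": [-4,-30,270],"turn": [0,0,0]},{"grip": 0,"linear": [-4,-30,300],"turn": [0,0,0]}])

```text
time: 7.45
tool_pos: [0.5046, -0.1539, 0.3609]
tool_rot: [3.141, -0.003, -0.136]
contact_force: [1.2, 0.2, 0.2]
opening: 0.0002
```

apply_moves(increments=[{"grip": 0,"linear": [3,45,0],"turn": [0,0,0]},{"grip": 0,"linear": [7,90,0],"turn": [0,0,0]},{"grip": 0,"linear": [12,135,0],"turn": [0,0,0]},{"grip": 0,"linear": [17,180,0],"turn": [0,0,0]},{"grip": 0,"linear": [22,225,0],"turn": [0,0,0]},{"grip": 0,"linear": [26,260,0],"turn": [0,0,0]},{"grip": 0,"linear": [28,275,0],"turn": [0,0,0]},{"grip": 0,"linear": [28,275,0],"turn": [0,0,0]}])

```text
time: 8.25
tool_pos: [0.5324, 0.1226, 0.3575]
tool_rot: [3.142, 0.0, -0.133]
contact_force: [-0.2, -0.4, 0.4]
opening: 0.0005
```

```bash
python3 look.py l4
```

```text
{'time': np.float64(8.25), 'tool_pos': array([0.5324, 0.1226, 0.3575]), 'tool_rot': array([ 3.1415e+00,  4.0000e-04, -1.3320e-01]), 'contact_force': array([-0.1769, -0.3502,  0.4282]), 'opening': np.float64(0.0005)}
```

View pics/l4.png

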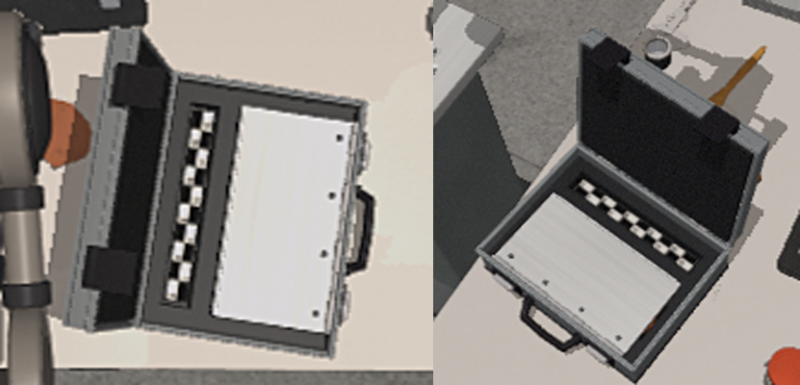

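```bash
python3 -c "
from ov import *
overlay([0.5090839,-0.1147955,1.42806957,1.75298794,0.0],{n:read_camera(n)[:,:,::-1] for n in('top','scene')},'ov1')
p=[0.509,-0.1148,1.428]
for th in (1.753,1.57,0):
  for r,d in((.2,.0285),(.18,.0285)): print(th,r,c2w(p,lid(th,r,0,d)).round(4))
a=cv2.imread('pics/ov1_top.png');b=cv2.imread('pics/ov1_scene.png');h=min(a.shape[0],b.shape[0])
f=lambda i:cv2.resize(i,None,fx=450/i.shape[0],fy=450/i.shape[0])
c=np.hstack([f(a),f(b)]);cv2.imwrite('pics/ov1.png',cv2.resize(c,None,fx=min(1,800/c.shape[1]),fy=min(1,800/c.shape[1])))"
```

```text
1.753 0.2 [[0.5324 0.0478 0.2565]]
1.753 0.18 [[0.5319 0.0442 0.2369]]
1.57 0.2 [[0.5273 0.0122 0.265 ]]
1.57 0.18 [[0.5273 0.0123 0.245 ]]
0 0.2 [[ 0.4948 -0.2138  0.0935]]
0 0.18 [[ 0.4976 -0.194   0.0935]]
```

View pics/ov1.png

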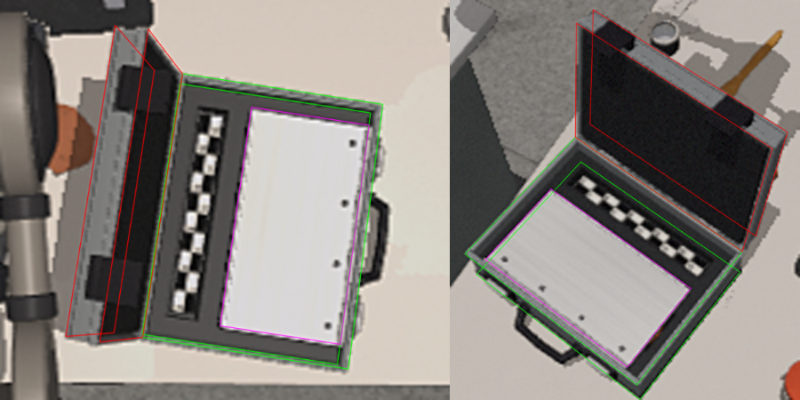

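The flap matches the 0 rad outline. Next the lid: I'll descend behind it and push at r ≈ 0.18 from the hinge.

```bash
python3 -c "
import numpy as np
x0,z0=.2383,.3575
def T(th):
  t=np.radians(th);return .1-.18*np.cos(t)+.0285*np.sin(t)+.0095,.065+.18*np.sin(t)+.0285*np.cos(t)
for th in list(range(90,9,-5))+[8,6,5,4,3,2,1,0]:
  x,z=T(th);s=(x-x0)*1000;print(th,'dx %.1f dy %.1f dz %.1f'%(s*.142,s*.99,(z-z0)*1000))"
```

```text
90 dx -14.2 dy -99.3 dz -112.5
85 dx -16.5 dy -114.9 dz -110.7
80 dx -18.7 dy -130.7 dz -110.3
75 dx -21.0 dy -146.4 dz -111.3
70 dx -23.2 dy -161.9 dz -113.6
65 dx -25.4 dy -177.3 dz -117.3
60 dx -27.6 dy -192.2 dz -122.4
55 dx -29.6 dy -206.6 dz -128.7
50 dx -31.6 dy -220.4 dz -136.3
45 dx -33.5 dy -233.6 dz -145.1
40 dx -35.3 dy -245.9 dz -155.0
35 dx -36.9 dy -257.3 dz -165.9
30 dx -38.4 dy -267.7 dz -177.8
25 dx -39.7 dy -277.1 dz -190.6
20 dx -40.9 dy -285.3 dz -204.2
15 dx -41.9 dy -292.3 dz -218.4
10 dx -42.8 dy -298.1 dz -233.2
8 dx -43.0 dy -300.1 dz -239.2
6 dx -43.3 dy -301.8 dz -245.3
5 dx -43.4 dy -302.6 dz -248.4
4 dx -43.5 dy -303.3 dz -251.5
3 dx -43.6 dy -304.0 dz -254.6
2 dx -43.7 dy -304.6 dz -257.7
1 dx -43.8 dy -305.2 dz -260.9
0 dx -43.8 dy -305.7 dz -264.0
```

apply_moves(increments=[{"grip": 0,"linear": [0,0,-30],"turn": [0,0,0]},{"grip": 0,"linear": [0,0,-70],"turn": [0,0,0]},{"grip": 0,"linear": [0,0,-105],"turn": [0,0,0]},{"grip": 0,"linear": [0,0,-120],"turn": [0,0,0]},{"grip": 0,"linear": [-3,-20,-122],"turn": [0,0,0]},{"grip": 0,"linear": [-6,-40,-122],"turn": [0,0,0]},{"grip": 0,"linear": [-8,-54,-122],"turn": [0,0,0]},{"grip": 0,"linear": [-9,-60,-121],"turn": [0,0,0]},{"grip": 0,"linear": [-10,-66,-120],"turn": [0,0,0]},{"grip": 0,"linear": [-11,-73,-119],"turn": [0,0,0]}])

```text
time: 9.45
tool_pos: [0.5218, 0.0482, 0.2395]
tool_rot: [-3.14, -0.001, -0.136]
contact_force: [0.2, 3.0, 2.9]
opening: 0.0006
```

apply_moves(increments=[{"grip": 0,"linear": [-1,-9,2],"turn": [0,0,0]},{"grip": 0,"linear": [-2,-18,4],"turn": [0,0,0]},{"grip": 0,"linear": [-3,-26,6.5],"turn": [0,0,0]},{"grip": 0,"linear": [-4,-34,7.5],"turn": [0,0,0]},{"grip": 0,"linear": [-5.5,-42,8.5],"turn": [0,0,0]},{"grip": 0,"linear": [-6.5,-50,9],"turn": [0,0,0]},{"grip": 0,"linear": [-7.5,-58,9],"turn": [0,0,0]},{"grip": 0,"linear": [-9,-66,8.5],"turn": [0,0,0]},{"grip": 0,"linear": [-10,-73,8],"turn": [0,0,0]},{"grip": 0,"linear": [-11,-81,7],"turn": [0,0,0]}])

```text
time: 10.45
tool_pos: [0.5104, -0.0335, 0.2457]
tool_rot: [3.142, -0.0, -0.136]
contact_force: [0.2, 2.0, -1.2]
opening: 0.0008
```

```bash
python3 look.py l5
```

```text
{'time': np.float64(10.45), 'tool_pos': array([ 0.5104, -0.0335,  0.2457]), 'tool_rot': array([ 3.1416e+00, -2.0000e-04, -1.3610e-01]), 'contact_force': array([ 0.2053,  1.99  , -1.19  ]), 'opening': np.float64(0.0008)}
```

View pics/l5.png

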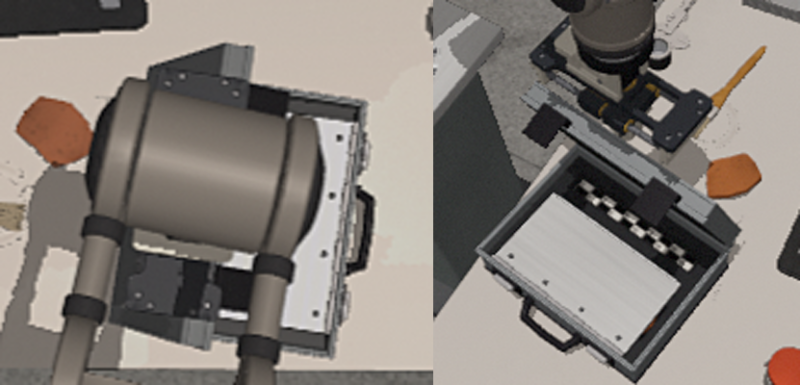

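apply_moves(increments=[{"grip": 0,"linear": [-1,-8,-1.5],"turn": [0,0,0]},{"grip": 0,"linear": [-2,-15.5,-3],"turn": [0,0,0]},{"grip": 0,"linear": [-3.5,-23,-5.5],"turn": [0,0,0]},{"grip": 0,"linear": [-4.5,-31,-8],"turn": [0,0,0]},{"grip": 0,"linear": [-5.5,-38,-10.5],"turn": [0,0,0]},{"grip": 0,"linear": [-6.5,-45.5,-13.5],"turn": [0,0,0]},{"grip": 0,"linear": [-7.5,-52.5,-17],"turn": [0,0,0]},{"grip": 0,"linear": [-8.5,-59.5,-20.5],"turn": [0,0,0]},{"grip": 0,"linear": [-9.5,-66.5,-24.5],"turn": [0,0,0]},{"grip": 0,"linear": [-11.5,-79.5,-33],"turn": [0,0,0]}])

```text
time: 11.55
tool_pos: [0.4992, -0.1129, 0.2127]
tool_rot: [3.141, -0.001, -0.135]
contact_force: [0.6, 1.0, 0.1]
opening: 0.0004
```

apply_moves(increments=[{"grip": 0,"linear": [-1,-6.5,-5],"turn": [0,0,0]},{"grip": 0,"linear": [-2,-12.5,-10],"turn": [0,0,0]},{"grip": 0,"linear": [-2.5,-18,-15.5],"turn": [0,0,0]},{"grip": 0,"linear": [-3.5,-24,-21],"turn": [0,0,0]},{"grip": 0,"linear": [-4,-29,-27],"turn": [0,0,0]},{"grip": 0,"linear": [-5,-34,-33],"turn": [0,0,0]},{"grip": 0,"linear": [-5.5,-39,-39],"turn": [0,0,0]},{"grip": 0,"linear": [-6,-43.5,-45.5],"turn": [0,0,0]},{"grip": 0,"linear": [-7,-48,-52],"turn": [0,0,0]},{"grip": 0,"linear": [-7.5,-52,-59],"turn": [0,0,0]}])

```text
time: 12.55
tool_pos: [0.4915, -0.1648, 0.1532]
tool_rot: [3.142, -0.0, -0.136]
contact_force: [0.5, 1.0, 0.2]
opening: 0.0006
```

```bash
python3 look.py l6
```

```text
{'time': np.float64(12.55), 'tool_pos': array([ 0.4915, -0.1648,  0.1532]), 'tool_rot': array([ 3.1415e+00, -2.0000e-04, -1.3610e-01]), 'contact_force': array([0.4704, 0.9563, 0.1639]), 'opening': np.float64(0.0006)}
```

View pics/l6.png

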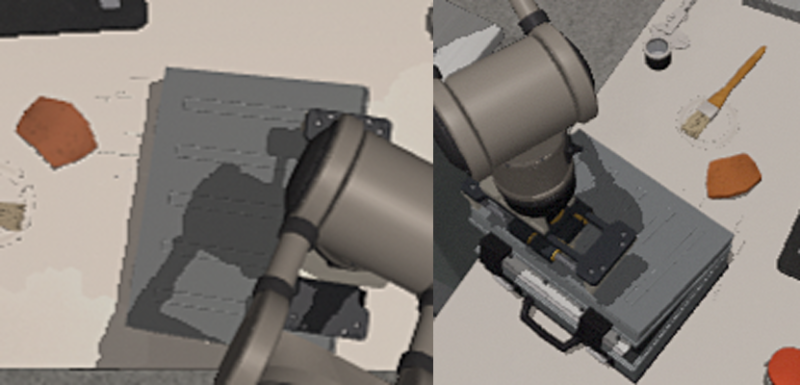

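apply_moves(increments=[{"grip": 0,"linear": [-0.5,-3,-5],"turn": [0,0,0]},{"grip": 0,"linear": [-1,-5,-10],"turn": [0,0,0]},{"grip": 0,"linear": [-1,-7,-14.5],"turn": [0,0,0]},{"grip": 0,"linear": [-1.5,-9,-19],"turn": [0,0,0]},{"grip": 0,"linear": [-1.5,-11,-24],"turn": [0,0,0]},{"grip": 0,"linear": [-2,-13,-29],"turn": [0,0,0]},{"grip": 0,"linear": [-2,-14,-33],"turn": [0,0,0]},{"grip": 0,"linear": [-2.5,-15.5,-37],"turn": [0,0,0]},{"grip": 0,"linear": [-2.5,-16.5,-40],"turn": [0,0,0]},{"grip": 0,"linear": [-2.5,-17,-43],"turn": [0,0,0]}])

```text
time: 13.65
tool_pos: [0.4889, -0.1815, 0.1104]
tool_rot: [-3.142, 0.0, -0.136]
contact_force: [-0.2, -0.7, 0.6]
opening: 0.0005
```

apply_moves(increments=[{"grip": 0,"linear": [0,-0.5,-2],"turn": [0,0,0]},{"grip": 0,"linear": [0,-1,-4],"turn": [0,0,0]},{"grip": 0,"linear": [0,-1,-5],"turn": [0,0,0]},{"grip": 0,"linear": [0,-1,-5],"turn": [0,0,0]}])

```text
time: 14.05
tool_pos: [0.489, -0.1824, 0.1056]
tool_rot: [-3.142, -0.0, -0.136]
contact_force: [-0.0, 0.1, -0.7]
opening: 0.0005
```

apply_moves(increments=[{"grip": 0,"linear": [0,0,-1],"turn": [0,0,0]},{"grip": 0,"linear": [0,0,-2],"turn": [0,0,0]},{"grip": 0,"linear": [0,0,-3],"turn": [0,0,0]},{"grip": 0,"linear": [0,0,-3],"turn": [0,0,0]}])

```text
time: 14.45
tool_pos: [0.4892, -0.1826, 0.103]
tool_rot: [3.141, -0.001, -0.136]
contact_force: [-0.4, -1.0, 1.7]
opening: 0.0002
```

apply_moves(increments=[{"grip": 0,"linear": [0,0,-1],"turn": [0,0,0]},{"grip": 0,"linear": [0,0,-2],"turn": [0,0,0]},{"grip": 0,"linear": [0,0,-2],"turn": [0,0,0]}])

```text
time: 14.75
tool_pos: [0.4892, -0.1829, 0.1013]
tool_rot: [3.141, -0.001, -0.136]
contact_force: [-2.0, -2.0, 5.3]
opening: 0.0009
```

apply_moves(increments=[{"grip": 0,"linear": [0,0,-0.5],"turn": [0,0,0]},{"grip": 0,"linear": [0,0,-1],"turn": [0,0,0]},{"grip": 0,"linear": [0,0,-1],"turn": [0,0,0]}])

```text
time: 15.05
tool_pos: [0.4891, -0.1831, 0.1003]
tool_rot: [3.14, -0.001, -0.136]
contact_force: [-2.1, -2.3, 5.2]
opening: 0.0005
```

apply_moves(increments=[{"grip": 0,"linear": [0,0,-0.5],"turn": [0,0,0]},{"grip": 0,"linear": [0,0,-1],"turn": [0,0,0]},{"grip": 0,"linear": [0,0,-1],"turn": [0,0,0]}])

```text
time: 15.35
tool_pos: [0.4892, -0.1828, 0.099]
tool_rot: [3.141, -0.001, -0.136]
contact_force: [0.3, -2.3, 2.4]
opening: 0.0003
```

apply_moves(increments=[{"grip": 0,"linear": [0,0,-0.5],"turn": [0,0,0]},{"grip": 0,"linear": [0,0,-1],"turn": [0,0,0]},{"grip": 0,"linear": [0,0,-1],"turn": [0,0,0]}])

```text
time: 15.65
tool_pos: [0.4887, -0.1819, 0.0972]
tool_rot: [-3.141, 0.001, -0.136]
contact_force: [0.4, -0.5, -0.3]
opening: 0.0004
```

apply_moves(increments=[{"grip": 0,"linear": [0,0,-1],"turn": [0,0,0]},{"grip": 0,"linear": [0,0,-2],"turn": [0,0,0]},{"grip": 0,"linear": [0,0,-3],"turn": [0,0,0]},{"grip": 0,"linear": [0,0,-3],"turn": [0,0,0]}])

```text
time: 16.05
tool_pos: [0.4888, -0.1823, 0.0944]
tool_rot: [-3.141, 0.0, -0.136]
contact_force: [0.3, -0.4, 0.7]
opening: 0.0003
```

```bash
python3 look.py l7
```

```text
{'time': np.float64(16.05), 'tool_pos': array([ 0.4888, -0.1823,  0.0944]), 'tool_rot': array([-3.1413e+00,  5.0000e-04, -1.3610e-01]), 'contact_force': array([ 0.3187, -0.3562,  0.6841]), 'opening': np.float64(0.0003)}
```

View pics/l7.png

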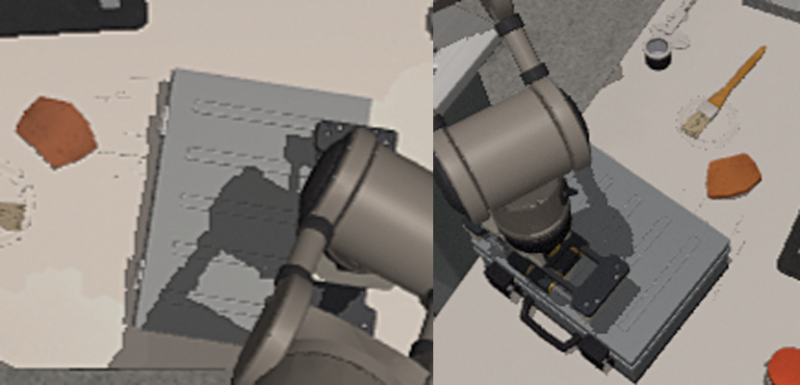

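apply_moves(increments=[{"grip": 0,"linear": [0,0,-1],"turn": [0,0,0]},{"grip": 0,"linear": [0,0,-2],"turn": [0,0,0]},{"grip": 0,"linear": [0,0,-2],"turn": [0,0,0]}])

```text
time: 16.45
tool_pos: [0.4891, -0.1825, 0.0936]
tool_rot: [3.141, -0.001, -0.136]
contact_force: [-2.4, 1.1, 6.8]
opening: -0.0001
```

apply_moves(increments=[{"grip": 0,"linear": [0,0,-0.5],"turn": [0,0,0]},{"grip": 0,"linear": [0,0,-1],"turn": [0,0,0]},{"grip": 0,"linear": [0,0,-1],"turn": [0,0,0]},{"grip": 0,"linear": [0,0,-1],"turn": [0,0,0]}])

```text
time: 16.85
tool_pos: [0.4892, -0.1825, 0.0935]
tool_rot: [3.141, -0.001, -0.136]
contact_force: [-4.5, 2.5, 15.1]
opening: 0.0005
```

apply_moves(increments=[{"grip": 0,"linear": [0,0,5],"turn": [0,0,0]},{"grip": 0,"linear": [0,10,40],"turn": [0,0,0]},{"grip": 0,"linear": [0,20,85],"turn": [0,0,0]},{"grip": 0,"linear": [-5,55,120],"turn": [0,0,0]},{"grip": 0,"linear": [-10,100,140],"turn": [0,0,0]},{"grip": 0,"linear": [-15,145,150],"turn": [0,0,0]},{"grip": 0,"linear": [-20,193,150],"turn": [0,0,0]},{"grip": 0,"linear": [-25,240,150],"turn": [0,0,0]},{"grip": 0,"linear": [-30,285,150],"turn": [0,0,0]},{"grip": 0,"linear": [-35,330,150],"turn": [0,0,0]}])

```text
time: 17.85
tool_pos: [0.4534, 0.1494, 0.2419]
tool_rot: [-3.141, -0.001, -0.136]
contact_force: [1.7, -0.1, 0.5]
opening: 0.0003
```

apply_moves(increments=[{"grip": 0,"linear": [-20,45,0],"turn": [0,0,0]},{"grip": 0,"linear": [-40,90,0],"turn": [0,0,0]},{"grip": 0,"linear": [-60,130,0],"turn": [0,0,0]},{"grip": 0,"linear": [-60,130,0],"turn": [0,0,0]},{"grip": 0,"linear": [-60,130,0],"turn": [0,0,0]}])

```text
time: 18.35
tool_pos: [0.3935, 0.2782, 0.2416]
tool_rot: [3.141, -0.0, -0.133]
contact_force: [-0.3, -1.1, 0.6]
opening: 0.0005
```

```bash
python3 -c "
from ov import *
print(observe()['tool_pos'],observe()['contact_force'])
I={n:read_camera(n)[:,:,::-1] for n in('top','scene')}
for n in I: cv2.imwrite(f'pics/fin_{n}.png',I[n])
overlay([0.5090839,-0.1147955,1.42806957,0,0.0],I,'ov2')"
```

```text
[0.39351751 0.27815739 0.24164204] [-0.2631012  -1.12180206  0.56432408]
```

View pics/ov2_scene.png

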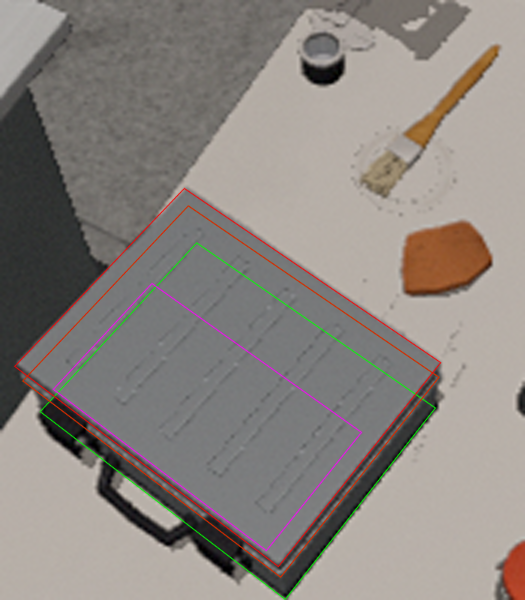

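View pics/fin_top.png

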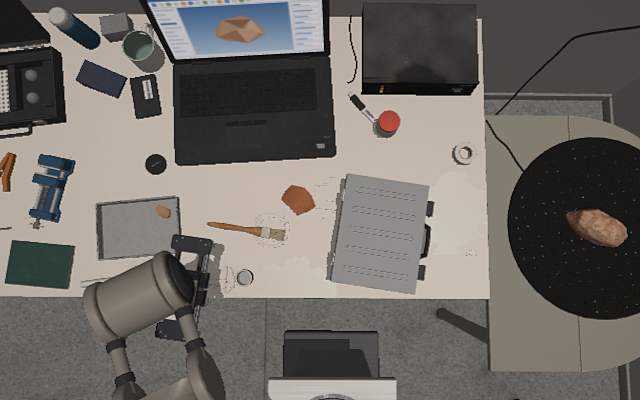

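The shut-lid outline (0 rad) lies on the lid in the scene view. The latches are down at top ≈ (430,208) and (421,272). The brush (250,230), loupe (245,277), jar (388,122) and larger sherd (297,200) look unmoved, and the arm is clear of everything.

```bash
python3 -c "
from cell import *
print(hand_in())"
```

```text
the job is handed in; nothing more can be done
None
```

I closed the case as asked and handed the job in at about 18 s of the 54 s allowed. I used shut fingertips only and gripped nothing.

- **Flap:** It is folded fully down. It met its firm stop at z ≈ 0.059 m under 16 N, and the calibrated 0 rad outline matched in both the top and scene views.
- **Lid:** I swung it shut slowly and pressed it down near the front edge. The force rose to about 5 N on the latches, then dropped as they snapped. Pressing on, the lid stopped firmly at z ≈ 0.0935 m under 15 N (expected 0.0935 m).
- **After withdrawing:** The lid matches the 0 rad outline in the scene view, and both latches look down. The brush, loupe, jar and larger sherd look where they were.

**Not confirmed:**
- The peak snap force I read, about 5 N, was just under the stated 6 to 10 N. I only sampled force at the end of each call, so the true peak probably fell between readings.
- The finds could not be seen once the lid was down. They were in their nests before the flap went over them, apart from a small patch of sherd_1 still visible at the flap's side edge afterwards.

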